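# Load the note cassette and hold the cash safe's key turned

## Robot

A 6-joint arm with a two-finger parallel gripper is mounted at the origin on the work surface. World frame = base frame: x ahead of the robot, y to its left, z up, the work surface at z = 0. Lengths are in m, angles in rad, forces in N, time in s.
With the tool pointing down it reaches from about 0.275 to 0.875 m from the base axis. Payload 12.5 kg.
Tool frame: the origin (TCP) lies on the centre line of the jaws, within the pads' length; the fingertips stand r.finger_overhang ahead of it and the grasp point (between the pads) lies 3 mm ahead of it (r.finger_overhang is the distance from the TCP to the fingertips, in m); z points along the fingers, y is the line along which they close (so a half turn about z gives the same grasp; the last joint's range is limited). The gripper opens to 85 mm and grips with 20 to 120 N. Pads are 22 mm wide; open, the fingers measure 114 mm over their backs; the gripper's body (76 mm by 85 mm) begins 54 mm behind the grasp point. The pads swing forward as they close: fully open they stand 13 mm farther back than shut.
Start: joints at [-1.423, 0.351, 1.652, -0, 1.139, -0.085], TCP at [0.127, -0.535, 0.253] pointing down, gripper open.
Joint ranges: [-2.75, 2.75], [-0.79, 2.1], [0.01, 2.65], [-1.57, 4.71], [0.07, 3.14], [-2.87, 2.87]. Speed limits (rad/s): [2.22, 2.22, 2.79, 3.14, 3.14, 3.14].

## Interface

Orientations are given as a unit quaternion [x, y, z, w].
In Python, from cell import r, optics gives the robot as it stands. The module is installed in compiled form; this text tells all that it offers. Calls block until the motion is done:
- r.move_to(position, orientation): joint-space move of the TCP to a pose.
- r.move_linear(position, rot=None, vel=0.15): straight line of the TCP; rot=None keeps the orientation; vel is the mean speed in m/s.
- r.set_joints(angles): joint-space move.
- r.set_gripper(opening, squeeze=None): opening from 0.0 (shut) to 1.0 (fully open); squeeze is the grip in N (None keeps the last); returns when the fingers have stopped.
- r.sleep(seconds).
- r.inverse_kinematics(position, orientation): joint angles nearest the present ones, or None.
- optics.get_image(name): name is "scene" or "top"; returns a dict with "pixels" (384x512x3 uint8, red, green, blue), "depth" (384x512 float32, m along the optical axis (not along the pixel's ray), 0 where there is no reading), "fx", "fy", "cx", "cy" (pixels), "D" ([k1, k2, p1, p2, k3] as OpenCV has them; the pictures are not rectified), "camera_from_world" (4x4, takes a point from world to camera coordinates). Camera axes: x right, y down, z forward; pixel columns grow to the right and rows downward; lengths in m; the calibration is good to about 2 mm. A picture is of the moment at which its call begins.
A pose or a line that the arm cannot do raises r.PlanningError and nothing moves.
- r.hand_in(): hands the job in; it is judged then, once.
Readings, each from a call of its own:
- r.current_t(): time.
- r.current_q(): joint angles.
- r.current_qvel(): joint speeds.
- r.current_effort(): joint torques, N m.
- r.current_tool_pos(): TCP position.
- r.current_ee_rot(): TCP orientation.
- r.current_contact_force(): force on the tool from outside, world axes, zero at the start.
- r.current_torque(): the same for the moment, N m.
- r.current_opening(): opening from 0.0 (shut) to 1.0 (fully open).
- r.current_finger_force(): force on a finger pad.
Only numpy, scipy, OpenCV 4.12 (cv2) and the standard library are available. Lean on these libraries where they do the work, as an engineer would, in place of code of your own. Each camera call takes 0.05 s, during which the arm holds its last target. There are 200 camera calls.

## Task

Close up the stall's cash safe: first slide the flat note cassette from its rest fully down into the long slot in the top of the safe and let go of it. Then take the square-headed key out of the wooden block (not the round-headed one), push it fully home into the safe's lock past its sticky pins, turn it a quarter turn clockwise as seen from above, and finish still gripping the key and holding it turned against the lock's return spring. Leave the round-headed key, honey jar, syrup bottle and soap box where they are.

Things in the scene. Friction and masses are not known exactly. Their poses are not given: they have to be found in the camera images.
- safe: Grey steel cash safe, fixed to the table, 150 (x) x 220 (y) x 110 high; origin at the centre of its underside, z up. In its flat top: the cassette slot, 55 mm to its +y side, and the lock cylinder, 55 mm to its -y side; both on its x = 0 line. Turned up to 15 degrees either way.
- bay_mouth (a point): Centre of the mouth of the cassette slot, level with the safe's top (110 mm above the table); axes as the safe's. The slot is 72 long (safe's x) x 20 wide (safe's y) x 70 deep, vertical, with a 3 mm chamfer at the mouth. Its floor is flat.
- keyway (a point): Centre of the keyway's mouth in the brass lock cylinder, level with the safe's top (110 mm up). Axes as the safe's at rest, turning with the cylinder. Keyway 18 (its x) x 7 (its y) x 36 deep, vertical, mouth chamfered 2.5 mm. A fixed steel ring round it (inner radius 15.5, outer 26) stands 2 mm proud. The key is home when its shoulder lies on the cylinder, tip 30 mm down.
- pins (a point): Point in the keyway, 20 mm below its mouth, at the deeper of two spring-loaded, dragging pins that reach in from its two long sides, 11 and 20 mm down (not seen from outside). The key meets a dragging resistance at each, some 5 to 20 N: when it sticks short of home, twist it a few degrees to and fro and push on (20 N is enough).
- cylinder (a joint): Turn of the lock cylinder, rad: 0 at rest, growing clockwise seen from above, stop at 1.65 (a quarter turn is 1.57). A spring drives it back to 0 when it is let go (0.05 N m at rest, 0.13 N m at the stop). The key has about 0.13 rad of rotary play in the keyway.
- cassette: Flat grey plastic note cassette, upright slab 70 (its x) x 18 (its y) x 115 high, 0.2 to 0.3 kg; origin at the centre of its underside, z up. Lowest 6 mm stepped in by 3 mm all round. Same either way round. Starts upright in its rest, underside 10 mm above the table; home in the slot, its underside is 70 mm below the safe's top and 45 mm stand out above.
- rest: Black plastic rest, fixed, 110 (x) x 60 (y) x 35 high, with a slot 25 deep that holds the cassette (cassette's axes parallel to the rest's); origin at the centre of its underside.
- key: Key with a SQUARE black head, upright in the wooden block, blade down, 76 mm high, 60 g. Origin at the blade's tip (starts 15 mm above the table), z up along the key. Steel blade 16 (its x) x 5 (its y), 0 to 30 mm up, the lowest 4 mm stepped in to 12 x 3; shoulder 24 x 12, 30 to 36 mm up; head 30 (x) x 10 (y), 36 to 76 mm up, gripped across its y. Same either way round.
- spare_key: Key with a ROUND black head (disc of 30 mm diameter, 10 thick), otherwise like the square-headed key, standing in the other hole of the block, 70 mm away. To be left alone. Origin at its blade's tip.
- key_block: Wooden key block, fixed, 150 (x) x 60 (y) x 45 high, two key holes 35 mm either side of its centre along its x; the keys stand in them with their x along the block's x; which key is in which hole varies. Origin at the centre of its underside. The block and the cassette's rest stand on opposite sides of the safe; which is on which side varies.
- honey_jar: Bystander: amber jar with metal lid, radius 30, 80 high; origin at the centre of its underside.
- syrup_bottle: Bystander: amber bottle, radius 24, 130 high; origin at the centre of its underside.
- soap_box: Bystander: paper soap box, 90 x 60 x 35 high; origin at the centre of its underside.
Mind the look-alikes: they are no part of the job. Of the things like the cassette, leave any that is green; of the rest the larger one is meant.

How it is judged:
On the way, in this order (a step that is already met when the one before it is completed fails the run):
1. the cassette is fully down in its slot and let go, the key not yet in the lock (z of cassette in the frame of bay_mouth below -0.066 m and horizontal distance between cassette and bay_mouth below 0.006 m and contact force between the fingers and cassette below 0.2 N and distance between key and keyway above 0.06 m), for 0.2 s.
2. the square-headed key is fully home in the lock, not yet turned (z of key in the frame of keyway below -0.027 m and horizontal distance between key and keyway below 0.004 m and value of joint cylinder below 0.8 rad), for 0.05 s.
At the end, for the whole second after the job is handed in: Cassette home (underside 66 mm or more below the safe's top, within 6 mm of the slot's centre), not touched by the fingers; square-headed key home (tip 27 mm or more below the mouth, within 4 mm of its axis), gripped with over 2 N, the cylinder held turned beyond 1.3 rad clockwise (z of cassette in the frame of bay_mouth below -0.066 m and horizontal distance between cassette and bay_mouth below 0.006 m and contact force between the fingers and cassette below 0.2 N and z of key in the frame of keyway below -0.027 m and horizontal distance between key and keyway below 0.004 m and value of joint cylinder above 1.3 rad and contact force between the fingers and key above 2 N); the arm keeps its last pose, push and grip.
It fails at once if the round-headed key is disturbed (moved more than 25 mm or tipped) (distance of spare_key from where it was at the start of the episode above 0.025 m or angle between spare_key's own z axis and vertical above 0.35 rad).
It fails at once if the honey jar is disturbed (moved more than 25 mm or tipped) (distance of honey_jar from where it was at the start of the episode above 0.025 m or angle between honey_jar's own z axis and vertical above 0.35 rad).
It fails at once if the syrup bottle is disturbed (moved more than 25 mm or tipped) (distance of syrup_bottle from where it was at the start of the episode above 0.025 m or angle between syrup_bottle's own z axis and vertical above 0.35 rad).
It fails at once if the soap box is disturbed (moved more than 25 mm or tipped) (distance of soap_box from where it was at the start of the episode above 0.025 m or angle between soap_box's own z axis and vertical above 0.35 rad).
It also fails if it takes over 72 s, if anything falls off the work surface, if the arm or the gripper's body presses on something with over 40 N, if the wrist force passes 120 N, or if a joint passes its speed limit or range.

## Working session

There is one attempt and no reset: what is moved stays moved. The work goes in short steps, each a Python script; the robot and the scene stay as the last script left them, time stands still between calls to the robot, and variables do not carry over. Pictures are saved under pics/ and viewed, at most 10 in all, crops included, and the job is handed in when it is done.

```bash
mkdir -p pics; ls
python3 - <<'E'
from cell import r, optics
import cv2,numpy as np
for n in("scene","top"):
    d=optics.get_image(n); np.savez(f"pics/{n}0.npz",**d)
    cv2.imwrite(f"pics/{n}0.png",cv2.resize(d["pixels"][:,:,::-1],(800,600),interpolation=cv2.INTER_CUBIC))
    M=d["camera_from_world"]; print(n,d["fx"],d["fy"],d["cx"],d["cy"],d["D"],(-M[:3,:3].T@M[:3,3]).round(3),M[2,:3].round(2))
print(r.finger_overhang,r.current_t())
E
```

```text
pics
scene 422.13490946516765 422.13490946516765 259.8549525416186 187.8108577758969 [0.00106284 0.         0.         0.         0.        ] [1.45  0.33  0.768] [-0.77 -0.25 -0.59]
top 498.5601570433185 498.5601570433185 245.7841493426739 186.87549433948382 [0.01023084 0.         0.         0.         0.        ] [0.425 0.051 1.568] [ 0.11 -0.01 -0.99]
0.022 0.1
```

View pics/top0.png

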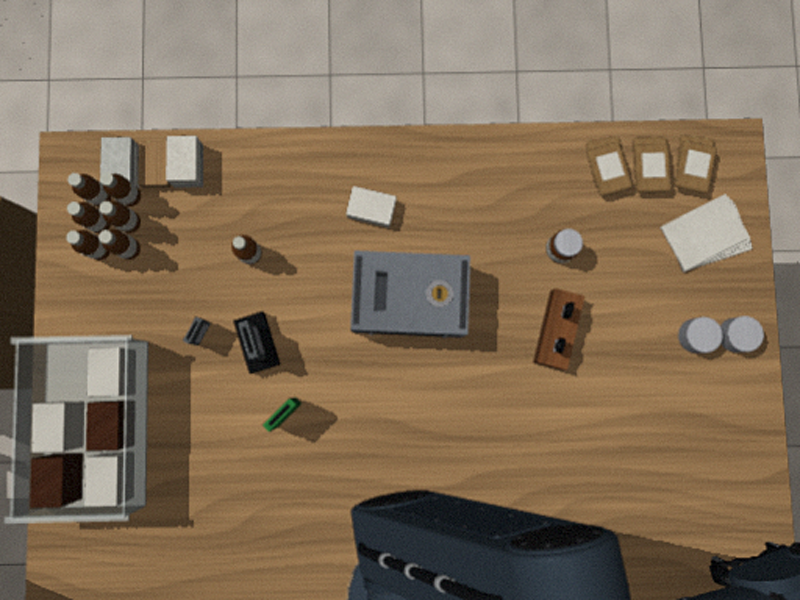

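View pics/scene0.png

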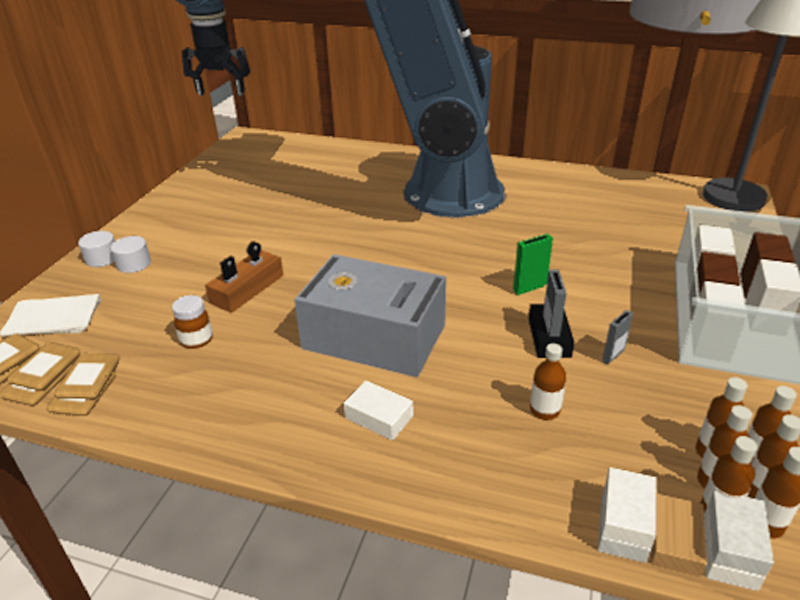

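Look-alikes (800x600 top view): the grey slab in the black rest (255,343), a small grey slab (197,330) and a green slab (282,414). I choose the one in the rest, since it's larger and not green. The keys are at top (568,310) and (559,344), and at scene (229,267) and (254,250). The scene view suggests (229,267) is the square one, which I'll check in a close crop.

```bash
cat > h.py <<'E'
import numpy as np,cv2
def load(n): return dict(np.load(f"pics/{n}.npz"))
def cam(d):
    K=np.array([[d["fx"],0,d["cx"]],[0,d["fy"],d["cy"]],[0,0,1]],float); M=d["camera_from_world"]
    return K,d["D"].astype(float),M[:3,:3],M[:3,3]
def rays(d,uv):
    K,D,R,t=cam(d); p=cv2.undistortPoints(np.asarray(uv,float).reshape(-1,1,2),K,D)[:,0]
    return -R.T@t, np.c_[p,np.ones(len(p))]@R      # origin, dirs (unit depth)
def plane(d,uv,z):
    o,v=rays(d,uv); return o+v*((z-o[2])/v[:,2])[:,None]
def cloud(d):
    h,w=d["depth"].shape; g=np.stack(np.meshgrid(np.arange(w),np.arange(h)),-1).reshape(-1,2)
    o,v=rays(d,g); return (o+v*d["depth"].reshape(-1,1)).reshape(h,w,3)
def proj(d,P):
    K,D,R,t=cam(d); return cv2.projectPoints(np.asarray(P,float).reshape(-1,3),cv2.Rodrigues(R)[0],t,K,D)[0][:,0]
def rect(d,mask,z):
    uv=np.argwhere(mask)[:,::-1]; P=plane(d,uv,z)[:,:2]*1000
    (c,s,a)=cv2.minAreaRect(P.astype(np.float32)); return np.round(c,1),np.round(s,1),round(a,1),np.round(P.mean(0),1),len(uv)
E
python3 - <<'E'
from h import *
T,S=load("top0"),load("scene0")
def comp(d,m,n=6):
    k,l,s,c=cv2.connectedComponentsWithStats(m.astype(np.uint8)); return [(l==i) for i in np.argsort(-s[1:,4])[:n]+1 if s[i,4]>8]
for nm,d in(("T",T),("S",S)):
    W=cloud(d); z=W[...,2]; x,y=W[...,0],W[...,1]; ws=(x>.2)&(x<.8)&(y>-.45)&(y<.55)
    for a,b,zz in((.102,.118,.11),(.118,.14,.125),(.075,.1,.091),(.038,.052,.045),(.028,.038,.035)):
        print(nm,zz)
        for m in comp(d,ws&(z>a)&(z<b)): print("  ",*rect(d,m,zz),"px",np.argwhere(m).mean(0)[::-1].round(0),"z",np.median(z[m]).round(4),d["pixels"][m].mean(0).round(0))
a=lambda d,u,v,w,h,f:cv2.resize(d["pixels"][v:v+h,u:u+w,::-1],(w*f,h*f),interpolation=cv2.INTER_CUBIC)
o=np.zeros((600,800,3),np.uint8)
k=a(S,128,148,60,50,6); o[:300,:360]=k
k=a(T,335,180,45,60,5); o[:300,380:605]=k
k=a(T,215,155,95,65,4); o[320:580,:380]=k
k=a(T,145,190,60,55,5); o[310:585,400:700]=k
cv2.imwrite("pics/crop1.png",o)
E
```

```text
T 0.11
   [588.4  -6.3] [219.8 150.5] 86.4 [588.1  -8.3] 3557 px [263. 186.] z 0.1098 [102. 104. 107.]
   [365.2 241.3] [16.4 70.6] 44.0 [365.3 241.1] 140 px [178. 265.] z 0.1136 [40. 83. 44.]
   [291.5 517.1] [180.2   5.7] 1.0 [290.4 517. ] 123 px [ 82. 293.] z 0.1092 [59. 59. 56.]
   [349.5 542.5] [88.3 14.3] 1.1 [349.5 542.7] 117 px [ 73. 272.] z 0.1054 [57. 33. 22.]
   [451.1 541.6] [87.  14.5] 1.1 [450.  542.5] 110 px [ 74. 237.] z 0.1059 [175. 172. 162.]
   [250.9 542. ] [86.7 11.4] 1.1 [250.7 542.7] 107 px [ 73. 307.] z 0.1059 [173. 170. 160.]
T 0.125
   [360.8 516.4] [318.5  42.8] 5.7 [383.5 521.2] 350 px [ 79. 261.] z 0.1282 [117. 118. 112.]
   [504.  296.9] [69.1 18.7] 16.6 [503.9 296.8] 157 px [158. 217.] z 0.1241 [58. 61. 61.]
   [686.7 313.3] [21.  20.5] 0.0 [686.7 313.3] 52 px [152. 154.] z 0.1294 [162. 160. 147.]
   [700.  549.9] [15.   8.7] 1.1 [699.8 549.9] 16 px [ 72. 152.] z 0.1302 [82. 81. 74.]
   [753.8 549.4] [9.  5.9] 1.0 [754.5 550.1] 9 px [ 72. 133.] z 0.1336 [89. 90. 82.]
T 0.091
   [356.8 515.8] [ 11.2 311.3] 89.9 [353. 516.] 285 px [ 85. 271.] z 0.0869 [69
[... 3634 characters left out ...]
9. 255.] z 0.0446 [188. 180. 164.]
   [371.4 244. ] [28.  76.9] 33.9 [373.8 240.2] 80 px [339. 175.] z 0.0448 [ 21. 117.  40.]
S 0.035
   [775.6  65.3] [93.6 65.6] 75.5 [772.5  63.6] 620 px [241. 257.] z 0.0357 [238. 232. 220.]
   [506.3 296.1] [119.9  62.7] 16.7 [518.9 295.6] 355 px [351. 210.] z 0.0358 [25. 24. 23.]
   [642.2  24.7] [130.2 265.4] 30.8 [650.9  14.1] 260 px [239. 222.] z 0.0331 [103. 105. 108.]
   [ 522.1 -296.9] [ 65.4 157.1] 73.1 [ 547.3 -286.8] 131 px [156. 182.] z 0.033 [114.  67.  31.]
   [ 700.4 -303.6] [32.3 59.8] 37.7 [ 700.9 -300.9] 67 px [124. 212.] z 0.0333 [205. 195. 177.]
   [372.2 245.3] [22.  77.7] 37.6 [376.9 240.7] 61 px [339. 178.] z 0.0329 [ 20. 115.  40.]
```

View pics/crop1.png

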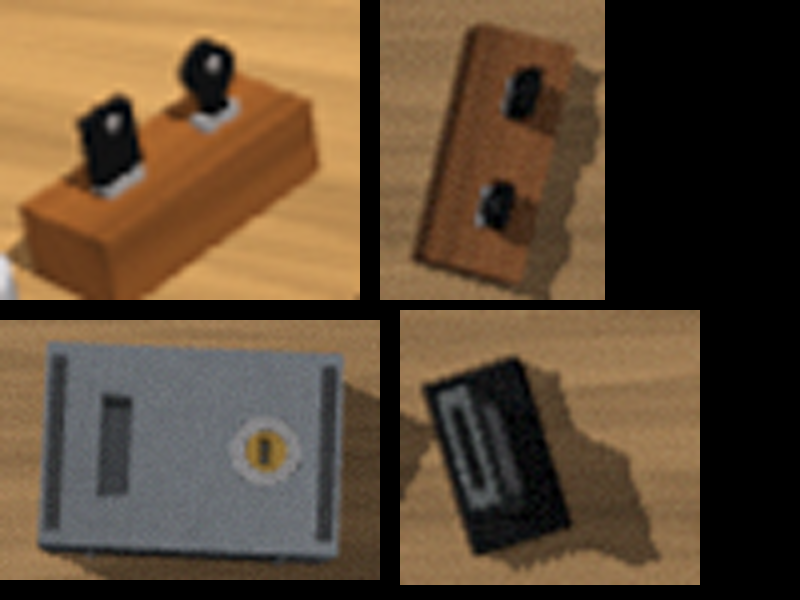

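The crop (scene picture, top left) shows the square head at crop (105,140), the block's far (+x) hole. The round head is at (208,65). The cassette in the rest is at top native px (158,217). The slot is on the safe's left (+y) side and the lock on its right. Next I'll cross-check the lock and slot centroids, check IK branches, and take the cassette.

```bash
cat >> h.py <<'E'
from scipy.spatial.transform import Rotation as Rn
def down(deg): return (Rn.from_euler('z',deg,degrees=True)*Rn.from_euler('x',180,degrees=True)).as_quat()
E
python3 - <<'E'
from h import *
from cell import r
for n,pz in(("top0",.11),("scene0",.11)):
    d=load(n); W=cloud(d); hsv=cv2.cvtColor(d["pixels"],cv2.COLOR_RGB2HSV); z=W[...,2]
    near=(abs(W[...,0]-.585)<.04)&(abs(W[...,1]+.061)<.04)
    print(n,"brass",rect(d,near&(hsv[...,1]>110)&(hsv[...,2]>50),.11))
    m=near&(hsv[...,1]<110)&(hsv[...,2]>145 if n=="top0" else hsv[...,2]>185); print("ring",rect(d,m,.112))
    near=(abs(W[...,0]-.592)<.05)&(abs(W[...,1]-.049)<.03); g=hsv[...,2]
    print("slot",rect(d,near&((z<.1)|(g<75)),.11), np.median(g[near]))
for nm,p,a in(("cas",(.504,.297,.112),16.6),("bay",(.592,.0486,.145),-3.6),("key",(.552,-.310,.076),-15.8),("lock",(.585,-.061,.141),-3.6),("turn",(.585,-.061,.141),-100)):
    for k in(0,180):
        q=r.inverse_kinematics(list(p),down(a+k)); print(nm,k,None if q is None else np.round(q,2))
print(Rn.from_quat(r.current_ee_rot()).as_euler('ZYX',degrees=True).round(1),r.current_contact_force(),r.current_opening())
E
```

```text
top0 brass (array([583.9, -61.7]), array([23.6, 26.7]), 88.5, array([584.4, -62.1]), 64)
ring (array([585.2, -60.1]), array([32.3,  0. ]), -91.1, array([585.2, -60.1]), 2)
slot (array([584.7,  49.9]), array([21.4, 83.8]), 86.4, array([591. ,  49.5]), 174) 110.0
scene0 brass (array([581.7, -62.8]), array([23.9, 27.9]), 15.8, array([581.1, -62.7]), 51)
ring (array([581.8, -55.2]), array([48.5, 22.5]), 5.4, array([592.4, -57.8]), 5)
slot (array([835. , 127.7]), array([558. ,  34.1]), 18.3, array([996.2, 180.7]), 460) 135.0
cas 0 [ 0.45  0.59  1.67 -0.    0.88  1.73]
cas 180 [ 0.45  0.59  1.67  0.    0.88 -1.41]
bay 0 [ 0.    0.56  1.63 -0.    0.96  1.64]
bay 180 [ 0.    0.56  1.63  0.    0.96 -1.5 ]
key 0 [-0.59  0.71  1.54 -0.    0.89  1.26]
key 180 [-0.59  0.71  1.54  0.    0.89 -1.88]
lock 0 [-0.18  0.55  1.65 -0.    0.94  1.45]
lock 180 [-0.18  0.55  1.65  0.    0.94 -1.69]
turn 0 None
turn 180 [-0.18  0.55  1.65 -0.    0.94 -0.01]
[  13.3   -0.  -179.9] [ 0.10212303 -0.56617979 -0.12519698] 0.9993085218855046
```

Run:
```python
from h import *
from cell import r,optics
o=down(196.6)
r.set_gripper(0.55,40)
r.move_to([.504,.297,.20],o)
r.move_linear([.504,.297,.112],vel=.1)
r.set_gripper(0.0,50)
print("open",r.current_opening(),"F",r.current_finger_force(),r.current_contact_force(),r.current_t())
r.move_linear([.504,.297,.27],vel=.12)
print("open",r.current_opening(),"F",r.current_finger_force(),r.current_contact_force(),r.current_t())
r.move_to([.5915,.049,.27],down(176.4))
r.sleep(.3)
print(r.current_tool_pos(),r.current_contact_force(),r.current_t())
for n in("scene","top"):
    d=optics.get_image(n); np.savez(f"pics/{n}1.npz",**d)
S,T=load("scene1"),load("top1")
W=cloud(S); x,y,z=W[...,0],W[...,1],W[...,2]
m=(abs(x-.61)<.06)&(abs(y-.049)<.05)&(z>.12)&(z<.23)
for zz in (.17,.18,.19,.2):
    b=m&(abs(z-zz)<.006); print(zz,b.sum(),W[b].mean(0).round(4),W[b][:,0].min().round(3),W[b][:,0].max().round(3))
print("zmin",np.percentile(z[m],2))
a=S["pixels"][60:260,180:400,::-1]; cv2.imwrite("pics/held.png",cv2.resize(a,(660,600),interpolation=cv2.INTER_CUBIC))
```

```text
open 0.20282984626521627 F 49.49228525161743 [-0.64391101  0.28587039  4.79656853] 5.1667
open 0.20721638742368456 F 48.73303771018982 [ 0.16362681  0.83200597 -1.23225929] 6.6333
[0.59141197 0.04983166 0.2700418 ] [-0.48439743  0.14656978 -1.36378397] 7.9583
0.17 15 [0.6104 0.05   0.1716] 0.573 0.625
0.18 56 [0.6056 0.0528 0.1806] 0.558 0.627
0.19 61 [0.6055 0.0533 0.1901] 0.558 0.628
0.2 72 [0.6056 0.053  0.2002] 0.556 0.628
zmin 0.1703805685541711
```

View pics/held.png

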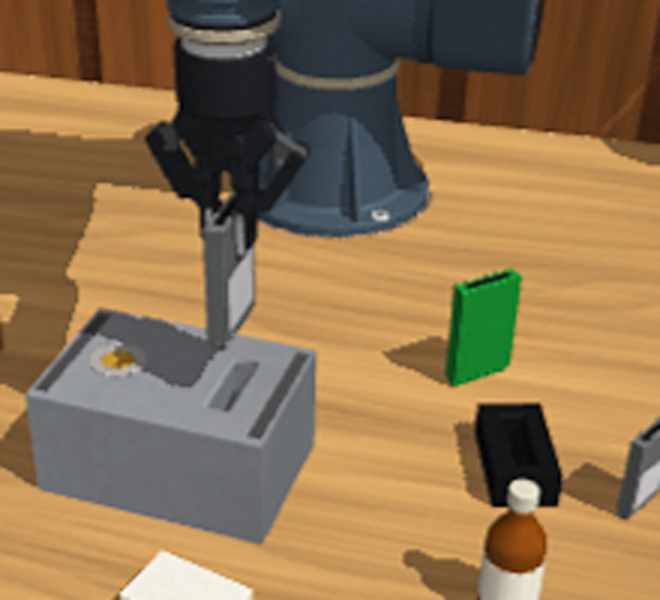

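The cassette hangs upright at crop (228,280), centred over the slot at (235,385). I'll lower it in guarded steps.

Run:
```python
from h import *
from cell import r
P=np.array([.5917,.0488])
r.move_linear([*P,.225],vel=.12)
b=r.current_contact_force()
z=.225; L=[]
while z>.1425:
    z=max(z-.004,.1425)
    r.move_linear([*P,z],vel=.05)
    f=r.current_contact_force()-b; L.append((round(z,4),*f.round(1)))
    if f[2]>20 or np.hypot(*f[:2])>25: break
print(L); print(r.current_tool_pos(),r.current_torque(),r.current_opening(),r.current_t())
```

```text
[(0.221, np.float64(-0.9), np.float64(1.2), np.float64(-1.0)), (0.217, np.float64(0.6), np.float64(0.7), np.float64(-0.7)), (0.213, np.float64(-0.1), np.float64(-0.5), np.float64(-0.5)), (0.209, np.float64(0.5), np.float64(1.0), np.float64(-0.2)), (0.205, np.float64(-0.8), np.float64(0.9), np.float64(0.1)), (0.201, np.float64(-0.6), np.float64(0.0), np.float64(0.1)), (0.197, np.float64(-0.7), np.float64(0.6), np.float64(-0.9)), (0.193, np.float64(1.0), np.float64(-0.1), np.float64(-1.5)), (0.189, np.float64(-0.6), np.float64(0.4), np.float64(-0.9)), (0.185, np.float64(0.1), np.float64(0.0), np.float64(-0.6)), (0.181, np.float64(-0.3), np.float64(-0.1), np.float64(0.2)), (0.177, np.float64(0.6), np.float64(0.5), np.float64(-0.3)), (0.173, np.float64(-0.4), np.float64(0.2), np.float64(0.4)), (0.169, np.float64(0.5), np.float64(0.0), np.float64(-1.4)), (0.165, np.float64(0.1), np.float64(0.3), np.float64(-0.5)), (0.161, np.float64(0.4), np.float64(0.1), np.float64(-1.0)), (0.157, np.float64(0.5), np.float64(1.0), np.float64(-1.7)), (0.153, np.float64(0.2), np.float64(0.2), np.float64(-0.3)), (0.149, np.float64(0.3), np.float64(1.0), np.float64(-0.6)), (0.145, np.float64(0.7), np.float64(0.8), np.float64(-1.4)), (0.1425, np.float64(1.1), np.float64(1.2), np.float64(0.5))]
[0.59191053 0.04880591 0.14262897] [ 0.04096832 -0.17675578  0.05429021] 0.20547781264188023 13.8333
```

Run:
```python
from h import *
from cell import r,optics
P=[.5917,.0488]; b=r.current_contact_force(); z=.1425
while z>.138:
    z-=.001; r.move_linear([*P,z],vel=.03); f=r.current_contact_force()-b
    if f[2]>6: break
print(z,f.round(1))
r.set_gripper(0.45,40); r.sleep(.3); print(r.current_finger_force())
r.move_linear([*P,.21],vel=.15)
r.move_to([.552,-.310,.19],down(164.2)); print(r.current_t())
for n in("scene","top"):
    d=optics.get_image(n); np.savez(f"pics/{n}2.npz",**d)
for n in("scene2","top2"):
    d=load(n); W=cloud(d); x,y,z=W[...,0],W[...,1],W[...,2]
    m=(abs(x-.592)<.06)&(abs(y-.049)<.03)&(z>.145)&(z<.18); print(n,rect(d,m,.155),np.median(z[m]).round(4))
a=load("scene2")["pixels"][60:260,100:320,::-1]; cv2.imwrite("pics/prekey.png",cv2.resize(a,(660,600),interpolation=cv2.INTER_CUBIC))
```

```text
0.1415 [-3.9  0.3 10.5]
0.0
16.6833
scene2 (array([597.9,  49.4]), array([23. , 86.1]), 87.1, array([597.8,  49.2]), 155) 0.156
top2 (array([591.2,  49.9]), array([17.1, 69. ]), 88.9, array([590.7,  49.3]), 156) 0.1552
```

View pics/prekey.png

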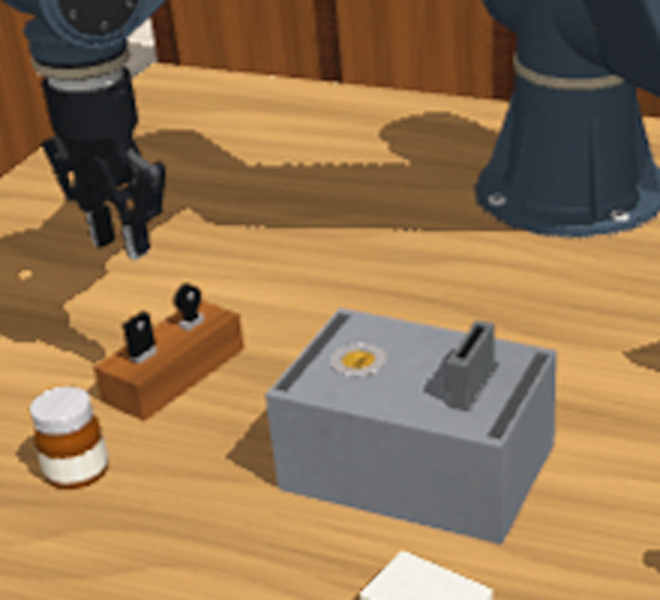

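The cassette is home: its top is at z 0.155, at crop (465,365), and the fingers are clear. The square key is at crop (138,335), below the gripper. I'll take it now.

Run:
```python
from h import *
from cell import r,optics
K=[.552,-.310]
b=r.current_contact_force()
r.move_linear([*K,.077],vel=.1)
print((r.current_contact_force()-b).round(1))
r.set_gripper(0.0,100)
print("open",r.current_opening(),"F",r.current_finger_force(),(r.current_contact_force()-b).round(1))
r.move_linear([*K,.12],vel=.06); print((r.current_contact_force()-b).round(1))
r.move_linear([*K,.215],vel=.15)
r.move_to([.5848,-.0615,.215],down(176.4)); r.sleep(.3)
print(r.current_opening(),r.current_finger_force(),r.current_tool_pos().round(4),r.current_t())
for n in("scene","top"):
    d=optics.get_image(n); np.savez(f"pics/{n}3.npz",**d)
a=load("scene3")["pixels"][100:250,100:300,::-1]; cv2.imwrite("pics/key3.png",cv2.resize(a,(800,600),interpolation=cv2.INTER_CUBIC))
S=load("scene3");W=cloud(S); x,y,z=W[...,0],W[...,1],W[...,2]; hsv=cv2.cvtColor(S["pixels"],cv2.COLOR_RGB2HSV)
m=(abs(x-.585)<.04)&(abs(y+.0615)<.03)&(z>.125)&(z<.23)
for zz in np.arange(.15,.20,.006):
    q=m&(abs(z-zz)<.003); 
    if q.sum(): print(zz.round(3),q.sum(),W[q].mean(0).round(4),W[q][:,0].min().round(3),W[q][:,0].max().round(3),hsv[q][:,2].mean().round())
```

```text
[-0.6 -0.3 -1.5]
open 0.10326772825920968 F 97.61951923370361 [-1.4 -0.4  4.8]
[-0.4  0.4 -1.1]
0.10407418373636328 97.72596716880798 [ 0.5848 -0.0623  0.2149] 21.3667
0.156 3 [ 0.5858 -0.0643  0.1562] 0.579 0.589 132.0
0.162 9 [ 0.5867 -0.0629  0.1616] 0.578 0.594 134.0
0.168 11 [ 0.5875 -0.0632  0.1689] 0.578 0.594 138.0
0.174 7 [ 0.5853 -0.0624  0.1755] 0.578 0.591 131.0
0.18 2 [ 0.5908 -0.0638  0.1782] 0.59 0.592 134.0
0.186 15 [ 0.5879 -0.0605  0.1862] 0.572 0.597 109.0
0.192 7 [ 0.5956 -0.0633  0.1921] 0.589 0.599 38.0
0.198 16 [ 0.5955 -0.0631  0.1981] 0.589 0.6 85.0
```

View pics/key3.png

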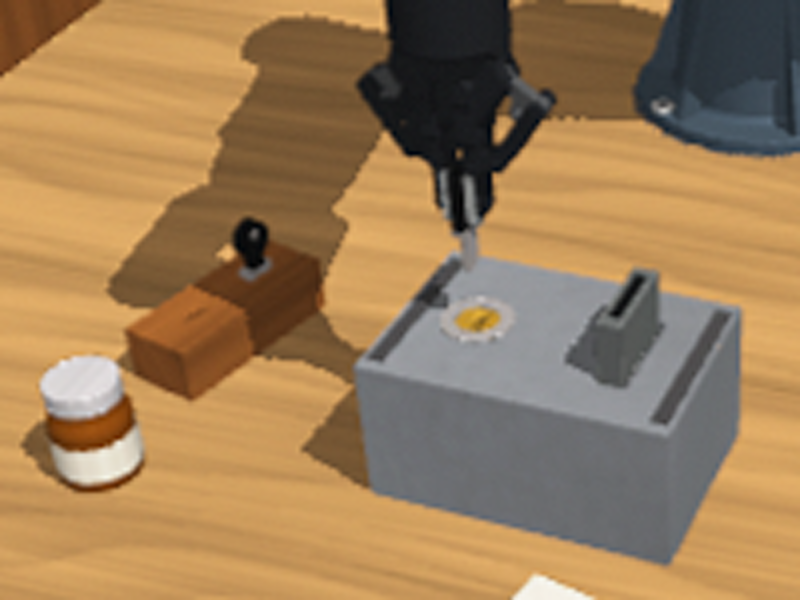

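The square key is in the gripper, blade down at crop (468,250), above the lock at (478,318). The round key is untouched at (250,245). Next is guarded insertion, with lateral relief and a twist whenever it sticks.

```bash
cat > ins.py <<'E'
from h import *
from cell import r
def insert(P,z0,z1,yaw=176.4,step=.0015,tmax=50):
    P=np.array(P,float); r.move_linear([*P,z0],rot=down(yaw),vel=.08); r.sleep(.2)
    b=np.mean([r.current_contact_force() for _ in range(3)],0); z=z0; L=[]; stuck=0
    while z>z1 and r.current_t()<tmax:
        z=max(z-step,z1); r.move_linear([*P,z],rot=down(yaw),vel=.04)
        f=r.current_contact_force()-b; tp=r.current_tool_pos(); L.append((round(z*1e3,1),round(tp[2]*1e3,1),*[round(float(v)) for v in f]))
        if np.hypot(f[0],f[1])>4: P+=np.clip(f[:2]*6e-5,-.0006,.0006)
        if f[2]>12:
            for a in (5,-5,0):
                r.move_to([*P,z],down(yaw+a))
            f2=r.current_contact_force()-b; L.append(("tw",*[round(float(v)) for v in f2]))
            stuck=stuck+1 if f2[2]>25 else 0
            if f2[2]>40 or stuck>3: break
    for l in L: print(*l)
    print("P",P,"tool",r.current_tool_pos().round(4),"t",r.current_t(),"torque",r.current_torque().round(2),"open",r.current_opening())
E
python3 - <<'E'
from ins import *
insert([.5838,-.0615],.176,.1635)
E
```

```text
174.5 174.5 0 -1 0
173.0 172.9 0 0 0
171.5 171.4 0 1 0
170.0 169.9 1 -1 0
168.5 168.5 0 -1 2
167.0 167.0 1 0 -1
165.5 165.5 4 -1 0
164.0 164.1 5 0 0
163.5 163.5 3 -1 1
P [ 0.5840804  -0.06151361] tool [ 0.5841 -0.0615  0.1635] t 24.5583 torque [-0.07 -0.69  0.03] open 0.1048162749825398
```

Entered the keyway cleanly, with a slight x contact that was relieved. Pushing on past the pins.

Run:
```python
from ins import *
insert([.5842,-.0615],.1635,.1415,tmax=45)
```

```text
162.0 161.8 0 -1 -2
160.5 160.3 1 0 -2
159.0 158.9 -1 -1 -2
157.5 157.4 0 -3 -1
156.0 155.9 1 -4 -1
154.5 154.4 0 -3 -2
153.0 152.8 0 0 -1
151.5 151.4 0 1 -2
150.0 150.0 2 1 0
148.5 148.3 0 2 1
147.0 146.7 2 3 -3
145.5 144.8 3 3 -6
144.0 143.6 1 3 -3
142.5 142.6 -1 2 2
141.5 142.5 -4 4 11
P [ 0.5842212  -0.06135304] tool [ 0.5844 -0.0615  0.1425] t 28.7583 torque [0.89 0.24 0.04] open 0.10226075537569189
```

Contact came at TCP 0.1425, about the expected home height (0.142). I'll push to confirm, with a small twist, then look.

Run:
```python
from ins import *
from cell import optics
P=[.5842,-.0614]
def rep(s): print(s,r.current_tool_pos().round(4),r.current_contact_force().round(1),r.current_torque().round(2),r.current_opening())
r.move_linear([*P,.1405],vel=.04); rep("p")
for a in(4,-4,0): r.move_to([*P,.1405],down(176.4+a)); rep(a)
print(r.current_t())
d=optics.get_image("scene"); np.savez("pics/scene4.npz",**d)
a=d["pixels"][120:220,170:300,::-1]; cv2.imwrite("pics/home4.png",cv2.resize(a,(780,600),interpolation=cv2.INTER_CUBIC))
```

```text
p [ 0.5845 -0.0615  0.1424] [-3.1  4.  19.6] [ 0.78  0.84 -0.06] 0.10537542811559565
4 [ 0.5847 -0.0615  0.1424] [-2.2  3.6 18.7] [ 0.8   0.42 -0.02] 0.10458640090209745
-4 [ 0.5847 -0.0615  0.1424] [-2.5  2.3 18.7] [0.69 0.36 0.08] 0.10057437542215814
0 [ 0.5848 -0.0615  0.1424] [-2.7  3.2 19.5] [0.8  0.39 0.06] 0.10052018452014454
29.7667
```

View pics/home4.png

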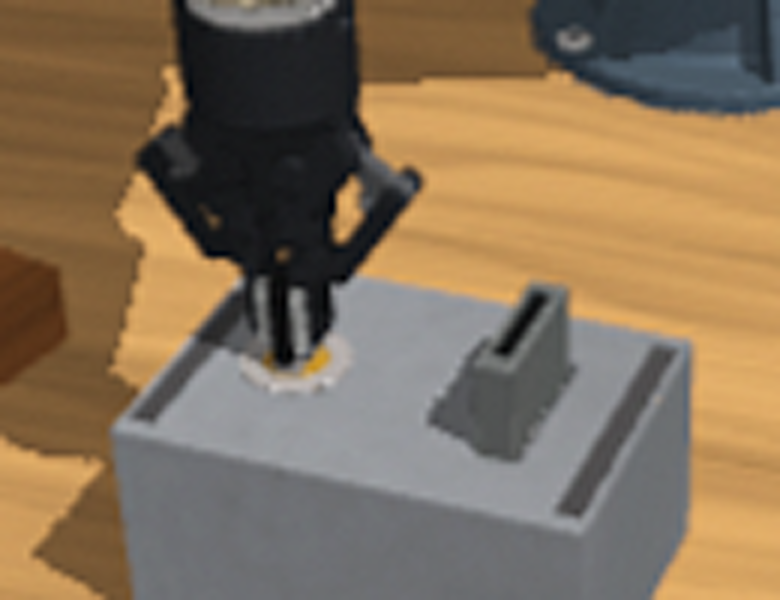

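The shoulder is on the brass cylinder at crop (295,355), with a hard stop at the expected height. Now turning clockwise in steps under a light push.

Run:
```python
from ins import *
from cell import optics
P=[.5843,-.0614]; z=.1412
r.move_linear([*P,z],vel=.04); r.sleep(.1)
y=176.4
for a in list(range(8,95,8))+[94]:
    r.move_to([*P,z],down(y-a)); f=r.current_contact_force(); t=r.current_torque()
    print(a,r.current_tool_pos().round(4),f.round(1),t.round(2),round(r.current_opening(),4))
    if np.hypot(*f[:2])>30 or abs(f[2])>50: break
r.sleep(.3)
print(r.current_t(),Rn.from_quat(r.current_ee_rot()).as_euler('ZYX',degrees=True).round(1),r.current_torque().round(2),r.current_finger_force())
d=optics.get_image("scene"); np.savez("pics/scene5.npz",**d)
a=d["pixels"][120:220,170:300,::-1]; cv2.imwrite("pics/turn5.png",cv2.resize(a,(780,600),interpolation=cv2.INTER_CUBIC))
```

```text
8 [ 0.5848 -0.0616  0.1424] [ 0.5  2.5 12.7] [ 0.61 -0.05  0.06] 0.1039
16 [ 0.5848 -0.0617  0.1424] [ 0.4  1.  12.2] [ 0.44 -0.18  0.1 ] 0.099
24 [ 0.5848 -0.0617  0.1424] [-0.5  1.1 12.4] [ 0.32 -0.08  0.03] 0.0993
32 [ 0.5847 -0.0618  0.1424] [ 0.9  0.5 12.1] [ 0.24 -0.02  0.09] 0.1033
40 [ 0.5847 -0.0619  0.1424] [ 0.   0.7 12.8] [0.2  0.07 0.05] 0.1059
48 [ 0.5846 -0.0619  0.1424] [-0.8 -0.2 12.9] [0.11 0.16 0.11] 0.107
56 [ 0.5845 -0.062   0.1424] [-1.5 -0.  14.1] [0.05 0.18 0.12] 0.1002
64 [ 0.5844 -0.062   0.1424] [-2.6  0.1 12.8] [-0.04  0.3   0.12] 0.1
72 [ 0.5843 -0.062   0.1424] [-2.4 -1.  14.2] [-0.05  0.36  0.08] 0.1052
80 [ 0.5843 -0.0619  0.1424] [-2.5  0.  14.8] [0.07 0.4  0.05] 0.1063
88 [ 0.5843 -0.0619  0.1424] [-3.3 -0.6 13.9] [0.09 0.5  0.13] 0.1036
94 [ 0.5842 -0.0619  0.1424] [-4.3 -0.2 15.1] [0.06 0.56 0.21] 0.1066
33.5583 [8.24e+01 1.00e-01 1.80e+02] [0.06 0.58 0.08] 100.31017184257507
```

View pics/turn5.png

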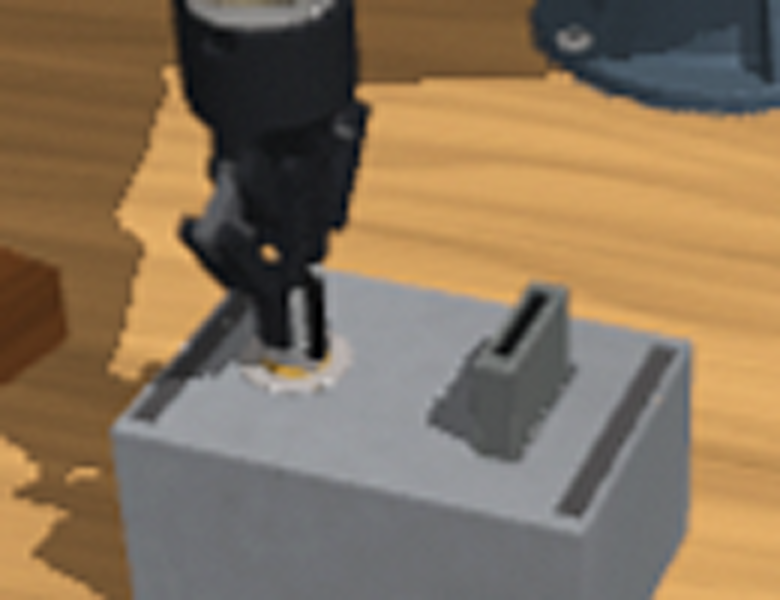

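The key has turned with its shoulder flat on the cylinder at crop (295,355), and the cassette is still home at (530,370). I'll add a 3° margin and hand in.

Run:
```python
from ins import *
r.move_to([.5845,-.0617,.1412],down(176.4-97)); r.sleep(.4)
print(r.current_tool_pos().round(4),r.current_contact_force().round(1),r.current_torque().round(2),r.current_finger_force(),r.current_t())
print(r.hand_in())
```

```text
[ 0.5842 -0.062   0.1424] [-3.9  1.  15.3] [0.37 0.81 0.14] 100.53525924682617 34.2583
the job is handed in; nothing more can be done
None
```

I handed the job in at about 34 s: the cassette is home and released, and the square-headed key is home, turned about 97° clockwise at the gripper and still held at about 100 N; the judge's verdict was not shown to me.

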